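# Load the marking press carriage and send it home

### The arm

A 6-joint arm with a two-finger parallel gripper is mounted at the origin on the work surface. World frame = base frame: x ahead of the robot, y to its left, z up, the work surface at z = 0. Lengths are in m, angles in degrees, forces in N, time in s.
With the tool pointing down it reaches from about 0.4 to 0.825 m from the base axis. Payload 7 kg.
Tool frame: the origin (TCP) lies between the finger pads; the fingertips stand 22 mm ahead of it and the grasp point (between the pads) lies 3 mm ahead of it; z points along the fingers, y is the direction in which the jaws open and shut (so a half turn about z gives the same grasp; the last joint's range is limited). The gripper opens to 88 mm and grips with 3 to 60 N. Pads are 19 mm wide; open, the fingers measure 130 mm over their backs; the gripper's body (78 mm by 193 mm) begins 47 mm behind the grasp point.
Start: joints at [-49.383, 20.546, 0.682, 0, -70.136, -16.507], TCP at [0.276, -0.616, 0.249] pointing down, gripper open.
Joint ranges: [-176.03, 176.03], [-82.01, 121.73], [-58.28, 71.71], [-173.87, 95.51], [-174.79, -0.11], [-173.66, 173.66]. Speed limits (degrees/s): [136.94, 136.94, 172.46, 180, 180, 180].

### API

Orientations are given as [roll, pitch, yaw] about the fixed x, y, z axes, in that order (R = Rz(yaw) Ry(pitch) Rx(roll)).
In Python, from plant import telemetry, cams, r gives the robot as it stands.
- The arm moves only by the tool carry_out, never from a script. Its argument "commands" is one flat list of numbers, 5 for each row, row after row: the shift along the world's x, y, z as a fraction of full scale, then the turn about the world's z as a fraction of full scale, then the gripper's target within -1 to 1 (shut at 1, half-way at 0, fully open at -1). In form: [x, y, z, turn, claw, x, y, z, turn, claw, ...]. A call has 1 to 8 rows; each row shifts and turns the commanded pose from where the row before left it; what a row does not reach is not made up. Full scale, the value 1, is 0.04 m for a shift and 4 degrees for a turn. A row lasts 1/10 s, in which the tool goes at most 50 mm and 8.59 degrees, less where a joint would pass 70% of its speed; a pose out of reach is approached as far as the arm can. A call with a number of a shift or a turn outside -1 to 1 is refused whole. A call with a gripper value outside its range is refused whole. The fingers move at their own pace and stop on an object; "grip_force" is the grip in N (left out, the last holds). Time passes only in rows, so rows that do not move let the fingers close. It gives the time, the measured TCP pose, the force and the opening at its end, in the units of the state.
- telemetry.get_state(): the state, without advancing time (a new reading comes with each control period).
- cams.capture(name): name is "scene" or "top"; returns a dict with "frame" (400x640x3 uint8, red, green, blue), "camera_matrix" (3x3 intrinsics, pixels), "camera_from_world" (4x4, takes a point from world to camera coordinates). Camera axes: x right, y down, z forward; pixel columns grow to the right and rows downward; lengths in m; the calibration is good to about 2 mm. A picture is of the moment at which its call begins. There is no depth.
- r.close_job(): hands the job in, once; it reports no verdict.
The state is a dict: "time_s": time; "joints": joint angles; "qd": joint speeds; "joint_torque": joint torques, N m; "tcp_pos": TCP position; "eef_rot": TCP orientation; "contact_force": force on the tool from outside, world axes, zero at the start; "moment": the same for the moment, N m; "gripper_width": finger opening in m.
Only numpy, scipy, OpenCV 4.12 (cv2) and the standard library are available. Lean on these libraries where they do the work, as an engineer would, in place of code of your own. Each camera call takes 0.05 s, during which the arm holds its last target. There are 200 camera calls.

### The job

Slide the marking station's carriage all the way out from under the head to its loading stop and, with it there, lay every bracket that is on the bench flat in a pocket of its own, wide head in the wide end and rib up. Then slide the loaded carriage all the way back home under the head, and only then press the start button fully down and let go of everything. Leave the wrench, the bottle and the carton where they are.

Things in the scene. Friction and masses are not known exactly. Their poses are not given: they have to be found in the camera images.
- station: Fixed grey marking station. Bed 130 (x) by 660 mm (y), 10 thick, with a slide along its y. An overhanging head covers x -60 to 120, y -315 to -45 mm: underside 95, top 180 mm above the bench (two cylinders on it reach 230); its column is behind the tray, x 70 to 120. Origin: on the bench, in the slide's middle line; x points away from the robot, y along the slide to the loading stop, z up
- carriage (a joint): Travel of the carriage along the station's +y, in m: 0 = home under the head (stop), 0.29 = at the loading stop, where all pockets are clear of the head (nearest pocket centre 65 mm from it). Friction about 2.5 N plus damping 8 N s/m, no spring; it stays where left
- carriage_handle (a point): Centre of the top of the carriage's upright black handle, 30 (station x) by 16 (station y) by 62 mm tall, top 88 mm above the bench, on a 10 mm thick arm 77 mm beyond the +y end of the tray (dark steel, 112 by 246 mm, wall tops 32 mm above the bench). Pinch it from above; at home it is 57 mm clear of the head. Axes as the station's
- pocket0 (a point): Floor of tray pocket 0 of 4 (0 nearest the head, spacing 60 mm along y), 24 mm above the bench: where a centred bracket's origin lies. T-shaped, walls 8 mm high, 100 mm long along x: wide end (54 wide, 42 long) at +x, away from the robot; narrow end (34 wide, 58 long) at -x. 4 mm play all round; a bracket end for end does not go in. Axes as the station's; moves with the carriage
- pocket1 (a point): Floor of tray pocket 1 of 4 (0 nearest the head, spacing 60 mm along y), 24 mm above the bench: where a centred bracket's origin lies. T-shaped, walls 8 mm high, 100 mm long along x: wide end (54 wide, 42 long) at +x, away from the robot; narrow end (34 wide, 58 long) at -x. 4 mm play all round; a bracket end for end does not go in. Axes as the station's; moves with the carriage
- pocket2 (a point): Floor of tray pocket 2 of 4 (0 nearest the head, spacing 60 mm along y), 24 mm above the bench: where a centred bracket's origin lies. T-shaped, walls 8 mm high, 100 mm long along x: wide end (54 wide, 42 long) at +x, away from the robot; narrow end (34 wide, 58 long) at -x. 4 mm play all round; a bracket end for end does not go in. Axes as the station's; moves with the carriage
- pocket3 (a point): Floor of tray pocket 3 of 4 (0 nearest the head, spacing 60 mm along y), 24 mm above the bench: where a centred bracket's origin lies. T-shaped, walls 8 mm high, 100 mm long along x: wide end (54 wide, 42 long) at +x, away from the robot; narrow end (34 wide, 58 long) at -x. 4 mm play all round; a bracket end for end does not go in. Axes as the station's; moves with the carriage
- bracket0: Loose cast aluminium T-bracket, 110 to 180 g, one of 3 or 4 alike, flat on the bench on the robot's side of the station, any yaw; None if absent. Plate 92 mm long (x), 6 thick: wide head at +x (x 12 to 46, 46 wide), shank (x -46 to 12, 26 wide). An upright rib 10 mm thick (y), x -16 to 28, rises to 32 mm: grip it across. Origin: plate underside, middle of its length; z up
- bracket1: Loose cast aluminium T-bracket, 110 to 180 g, one of 3 or 4 alike, flat on the bench on the robot's side of the station, any yaw; None if absent. Plate 92 mm long (x), 6 thick: wide head at +x (x 12 to 46, 46 wide), shank (x -46 to 12, 26 wide). An upright rib 10 mm thick (y), x -16 to 28, rises to 32 mm: grip it across. Origin: plate underside, middle of its length; z up
- bracket2: Loose cast aluminium T-bracket, 110 to 180 g, one of 3 or 4 alike, flat on the bench on the robot's side of the station, any yaw; None if absent. Plate 92 mm long (x), 6 thick: wide head at +x (x 12 to 46, 46 wide), shank (x -46 to 12, 26 wide). An upright rib 10 mm thick (y), x -16 to 28, rises to 32 mm: grip it across. Origin: plate underside, middle of its length; z up
- bracket3: Loose cast aluminium T-bracket, 110 to 180 g, one of 3 or 4 alike, flat on the bench on the robot's side of the station, any yaw; None if absent. Plate 92 mm long (x), 6 thick: wide head at +x (x 12 to 46, 46 wide), shank (x -46 to 12, 26 wide). An upright rib 10 mm thick (y), x -16 to 28, rises to 32 mm: grip it across. Origin: plate underside, middle of its length; z up
- start_top (a point): Centre of the top of the black start button (32 mm across) on a small fixed grey box (70 by 80 by 40 mm high) on the bench. It is pressed straight down
- start (a joint): Press of the start button in m: 0 up, 0.006 fully down, takes 5 N; springs back
- wrench: Loose steel wrench lying on the bench, a bystander. Origin: underside, middle
- oil: Loose white plastic bottle, 56 mm across, 130 mm tall, standing on the bench, a bystander. Origin: centre of its underside
- carton: Loose cardboard carton 80 by 60 by 55 mm high, a bystander. Origin: centre of its underside
Things that resemble listed ones, but are neither listed nor needed, are in the scene too. What is shaped like the bracket0 but green or yellow is not meant.

How it is judged:
By the outcome, as a careful person would: the job done as asked, in the order asked, and still so for the second after the job is handed in, with the robot touching nothing.
Of bracket0, bracket1, bracket2, bracket3 only 3 to 4 are there at a start; the rules pass over those that are not, and their reading is None.
At some moment in a run one of bracket0, bracket1, bracket2, bracket3 may be knocked a few centimetres aside while the robot is not near it.
Once in a run the grip may slacken for a moment while it holds something.
It also fails if it takes over 210 s, if anything falls off the work surface, if the arm or the gripper's body presses on something with over 40 N, if the wrist force passes 120 N, or if a joint passes its speed limit or range.

## Working session

There is one attempt and no reset: what is moved stays moved. The work goes in short steps, Python scripts to look and compute and a tool call to move; the robot and the scene stay as the last step left them, time stands still between calls to the robot, and variables do not carry over. Pictures are saved under pics/ and viewed, about 12 in all and at most 16, crops included, and the job is handed in when it is done.

Besides the shell and the picture viewer there is one more tool, called after "Request:" as name(argument=value, ...) on one line, values as JSON. carry_out: Moves the arm, as the interface text tells. Shift numbers are shares of 0.04 m and turn numbers shares of 4 degrees, none past 1 either way. Its arguments: {"type":"object","properties":{"commands":{"type":"array"},"grip_force":{"type":"number"}},"required":["commands"]}

```bash
ls; mkdir -p pics; cat > h.py <<'E'
import numpy as np, cv2
from plant import telemetry, cams, r
def cap(n,fn=None):
    c=cams.capture(n)
    if fn: cv2.imwrite('pics/'+fn,c['frame'][:,:,::-1])
    return c
def ray(c,px,z):
    K=c['camera_matrix'];T=np.array(c['camera_from_world']);R=T[:3,:3];o=-R.T@T[:3,3]
    p=np.atleast_2d(np.array(px,float))
    d=(R.T@np.linalg.inv(K)@np.c_[p,np.ones(len(p))].T).T
    return o+d*((z-o[2])/d[:,2])[:,None]
def proj(c,P):
    T=np.array(c['camera_from_world']);q=(T[:3,:3]@np.atleast_2d(P).T).T+T[:3,3]
    q=(np.array(c['camera_matrix'])@q.T).T
    return q[:,:2]/q[:,2:]
E
python3 - <<'E'
from h import *
for n in('scene','top'):
    c=cap(n,n+'0.png');T=np.array(c['camera_from_world']);print(n,-T[:3,:3].T@T[:3,3],T[:3,:3].round(3).tolist(),np.array(c['camera_matrix']).tolist())
print(telemetry.get_state())
E
```

```text
pics
scene [ 0.7654172  -0.18342952  1.12007392] [[0.49, 0.872, 0.006], [0.836, -0.468, -0.288], [-0.248, 0.146, -0.958]] [[397.7897825848813, 0.0, 319.4756083604754], [0.0, 397.7897825848813, 199.5903378402485], [0.0, 0.0, 1.0]]
top [ 0.35011699 -0.0165574   1.11236404] [[0.018, -1.0, -0.002], [-0.993, -0.018, -0.115], [0.114, 0.004, -0.993]] [[361.1539941450606, 0.0, 318.3479152742732], [0.0, 361.1539941450606, 195.74451692112282], [0.0, 0.0, 1.0]]
{'time_s': 0.1, 'joints': array([-4.93831608e+01,  2.05863458e+01,  6.39095788e-01, -1.43702055e-02,
       -7.01364208e+01, -1.65066617e+01]), 'qd': array([-0.11401422, -0.1013562 ,  0.15293105,  0.07495163, -0.06497876,
       -0.00841115]), 'joint_torque': array([-7.78753019e-05, -5.84162915e+01,  2.93749648e+01,  7.01540440e+00,
        1.02045995e-02, -5.83468932e-05]), 'tcp_pos': array([ 0.27552731, -0.61576793,  0.24773862]), 'eef_rot': array([ 1.79915939e+02, -1.08218865e-02, -1.55894707e+02]), 'contact_force': array([ 0.07635547, -0.18782331, -0.52695921]), 'moment': array([-0.03210574, -0.0109372 , -0.07019232]), 'gripper_width': 0.08730486318779804}
```

View pics/top0.png

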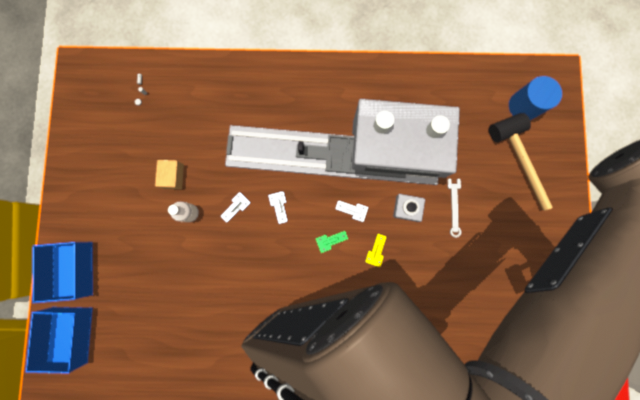

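View pics/scene0.png

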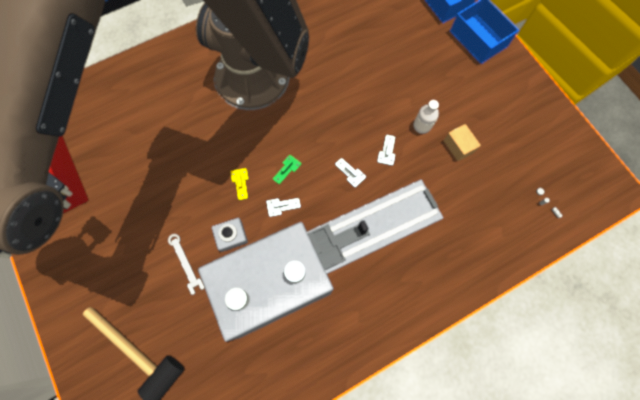

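Top view: three aluminium brackets at (235,207), (279,207) and (352,210). The green one (331,241) and yellow one (376,250) are decoys. The carriage handle is at (301,149), the button at (411,207), the wrench at (455,207), the bottle at (183,211) and the carton at (169,174). The scene view shows the same three brackets at (283,207), (350,172) and (388,150).

```bash
cat >> h.py <<'E'
def brackets(c,lo=150,verbose=False):
    """bright grey blobs about bracket size -> plate centre, yaw by area moments (plane z=.006)"""
    f=c['frame'].astype(int);m=((f.min(2)>lo)&(f.max(2)-f.min(2)<40)).astype(np.uint8)
    n,l,s,ce=cv2.connectedComponentsWithStats(m);out=[]
    for i in range(1,n):
        if not 120<s[i,4]<900: continue
        ys,xs=np.nonzero(l==i);P=ray(c,np.c_[xs,ys],.006)[:,:2]
        hull=cv2.minAreaRect(P.astype(np.float32)*1000)
        out.append((ce[i].round(0).tolist(),int(s[i,4]),(np.array(hull[0])/1000).round(4).tolist(),np.round(hull[1],0).tolist(),round(hull[2],1)))
    return out
E
python3 - <<'E'
from h import *
A=[]
for n in('top','scene'):
    c=cap(n)
    for b in brackets(c): print(n,b)
    f=c['frame']
    if n=='top': a=f[95:235,205:445]; s=3.3
    else: a=f[120:345,190:450]; s=2.6
    A.append(cv2.resize(a[:,:,::-1],None,fx=s,fy=s,interpolation=cv2.INTER_CUBIC))
cv2.imwrite('pics/ct.png',A[0]);cv2.imwrite('pics/cs.png',A[1])
E
```

```text
top ([454.0, 206.0], 386, [0.4497, -0.4287], [37.0, 176.0], 88.7)
top ([279.0, 206.0], 388, [0.4398, 0.108], [97.0, 50.0], 15.8)
top ([235.0, 206.0], 372, [0.436, 0.2477], [46.0, 95.0], 46.8)
top ([409.0, 207.0], 509, [0.4475, -0.2929], [80.0, 70.0], 80.3)
top ([353.0, 210.0], 381, [0.4376, -0.1123], [95.0, 49.0], 72.4)
top ([178.0, 211.0], 248, [0.4225, 0.4163], [56.0, 59.0], 28.1)
top ([20.0, 310.0], 208, [0.1205, 0.8715], [43.0, 40.0], 1.1)
scene ([430.0, 112.0], 264, [0.389, 0.4296], [54.0, 77.0], 51.6)
scene ([387.0, 151.0], 368, [0.4374, 0.2451], [50.0, 97.0], 49.6)
scene ([351.0, 172.0], 390, [0.4419, 0.108], [96.0, 51.0], 13.5)
scene ([281.0, 206.0], 426, [0.4399, -0.1136], [96.0, 51.0], 72.7)
scene ([228.0, 234.0], 589, [0.4375, -0.2893], [80.0, 70.0], 80.3)
```

View pics/ct.png

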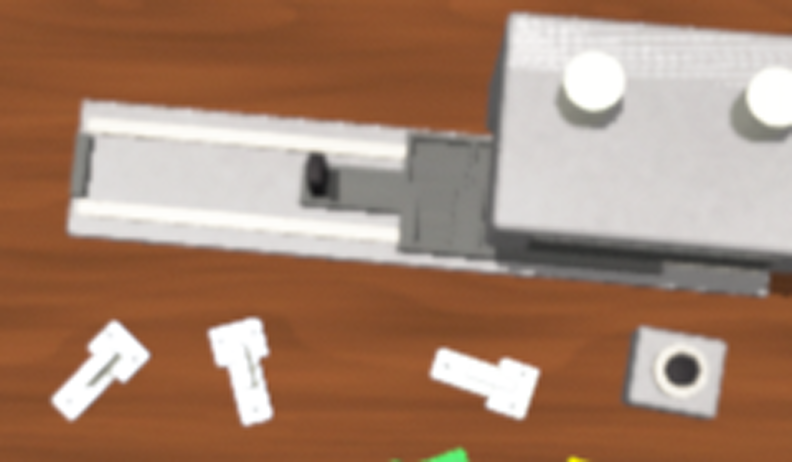

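View pics/cs.png

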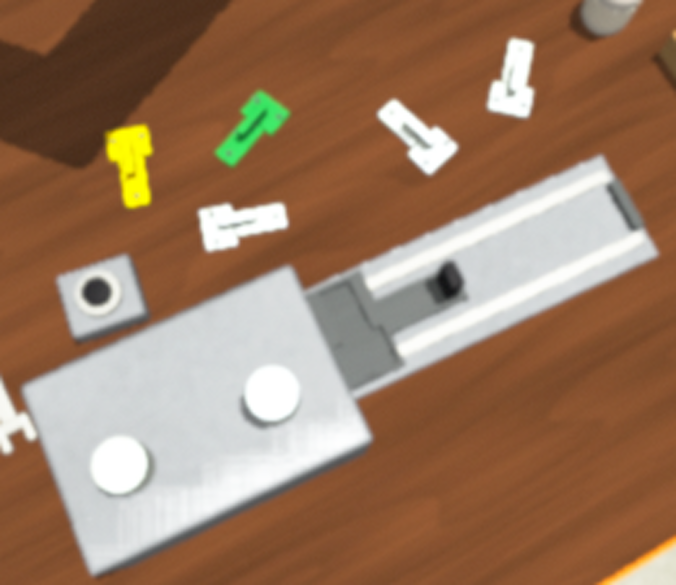

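```bash
python3 - <<'E'
from h import *
c=cap('top');o=np.array([205,95.])
P=lambda q,z:ray(c,np.array(q)/3.3+o,z)[:,:2].round(4)
e=P([[85,100],[68,235],[768,295],[405,130]],.01);print('bed corners',e.tolist())
d=e[1]-e[2];print('y dir yaw-90',np.degrees(np.arctan2(d[1],d[0]))-90)
d=e[0]-e[3];print('far edge',np.degrees(np.arctan2(d[1],d[0]))-90)
print('head top corner',P([[510,12],[495,228],[790,255]],.18).tolist(), 'hinge')
for n in('top','scene'):
    c=cap(n);f=c['frame'].astype(int);m=(f.max(2)<60).astype(np.uint8)
    k,l,s,ce=cv2.connectedComponentsWithStats(m)
    for i in range(1,k):
        if 15<s[i,4]<300: print(n,s[i].tolist(),ce[i].round(1).tolist(),'z.088',ray(c,ce[i],.088)[0].round(4)[:2],'z.045',ray(c,ce[i],.045)[0].round(4)[:2])
E
```

```text
bed corners [[0.6952, 0.2679], [0.5643, 0.2779], [0.5189, -0.3787], [0.6711, -0.0375]]
y dir yaw-90 -3.9553683120334426
far edge -4.512025853694155
head top corner [[0.7215, -0.1181], [0.5429, -0.107], [0.5252, -0.3409]] hinge
top [299, 144, 6, 10, 35] [301.9, 149.7] z.088 [0.6016 0.0382] z.045 [0.6121 0.0405]
top [365, 168, 72, 8, 130] [395.6, 171.7] z.088 [ 0.5418 -0.2329] z.045 [ 0.5499 -0.2419]
top [251, 363, 7, 10, 45] [253.7, 367.5] z.088 [-0.0032  0.1546] z.045 [-0.018   0.1618]
top [259, 372, 9, 9, 44] [262.2, 375.2] z.088 [-0.0225  0.1308] z.045 [-0.0381  0.1369]
top [268, 379, 14, 13, 99] [273.7, 384.0] z.088 [-0.0444  0.099 ] z.045 [-0.061   0.1038]
top [281, 388, 24, 12, 162] [289.9, 394.9] z.088 [-0.0715  0.0548] z.045 [-0.0892  0.0578]
scene [633, 58, 7, 14, 52] [637.2, 64.3] z.088 [0.5953 1.0246] z.045 [0.5883 1.075 ]
scene [222, 71, 7, 15, 51] [225.5, 78.7] z.088 [ 0.0342 -0.0866] z.045 [ 0.0038 -0.0826]
scene [358, 223, 8, 12, 55] [361.2, 229.3] z.088 [0.6239 0.0299] z.045 [0.618  0.0388]
scene [223, 229, 6, 7, 28] [225.3, 231.8] z.088 [ 0.4543 -0.2869] z.045 [ 0.4413 -0.2912]
```

Request:
carry_out(commands=[0.4, 0.9, 0.4, 0.9, -1, 0.4, 0.9, 0.4, 0.9, -1, 0.4, 0.96, 0, 0.9, -1, 0.4, 0.96, 0, 0.9, -1, 0.4, 0.96, 0, 0.9, -1, 0.5, 0.96, 0, 0.9, -1, 0.5, 0.96, 0, 0.9, -1, 0.5, 0.96, 0, 0.9, -1])

```text
time_s: 1.15
tcp_pos: [0.4161, -0.3121, 0.2809]
eef_rot: [-180.0, 0.0, -126.9]
contact_force: [0.7, -0.2, -0.7]
gripper_width: 0.0875
```

Request:
carry_out(commands=[0.5, 0.96, 0, 0.9, -1, 0.5, 0.96, 0, 0.9, -1, 0.5, 0.96, 0, 0.9, -1, 0.5, 0.96, 0, 0.9, -1, 0.5, 0.96, 0, 0.9, -1, 0.5, 0.96, 0, 0.95, -1, 0.6, 0.96, 0, 1, -1, 0.6, 0.96, -0.3, 1, -1])

```text
time_s: 1.95
tcp_pos: [0.5852, -0.0046, 0.2704]
eef_rot: [-179.8, 0.1, -97.1]
contact_force: [0.2, -0.2, 0.7]
gripper_width: 0.0878
```

Request:
carry_out(commands=[0.3, 0.5, -0.4, 0.3, -1, 0.3, 0.5, -0.6, 0.3, -1, 0, 0, -0.8, 0, -1, 0, 0, -0.5, 0, -1, 0, 0, 0, 0, -1])

```text
time_s: 2.45
tcp_pos: [0.6055, 0.033, 0.1728]
eef_rot: [179.6, -0.1, -94.9]
contact_force: [0.1, -0.6, -0.6]
gripper_width: 0.0875
```

```bash
python3 - <<'E'
from h import *
A=[]
for n in('scene','top'):
    c=cap(n);p=proj(c,[.612,.039,.08])[0].astype(int);print(n,p, proj(c,telemetry.get_state()['tcp_pos']))
    x,y=max(p[0]-100,0),max(p[1]-75,0);A.append(cv2.resize(c['frame'][y:y+150,x:x+200,::-1],(800,600))[:, :]);print(x,y)
cv2.imwrite('pics/h1.png',cv2.resize(np.vstack(A),(400,600)))
print(telemetry.get_state()['tcp_pos'],telemetry.get_state()['eef_rot'])
E
```

```text
scene [361 224] [[362.43390256 215.05271342]]
261 149
top [301 146] [[302.24683106 139.39342819]]
201 71
[0.6077763  0.03312845 0.17676616] [ 1.79978175e+02 -3.89321642e-02 -9.49072755e+01]
```

View pics/h1.png

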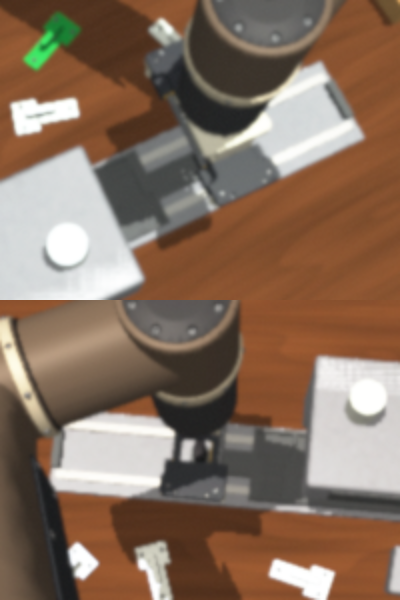

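Seen from both views, the gripper straddles the handle (visible between the fingers at about (200,450)). The body's long side lies along the jaws, as assumed. No new objects.

Request:
carry_out(commands=[0.1, 0.15, -0.8, 0.2, -1, 0, 0, -0.8, 0, -1, 0, 0, -0.8, 0, -1, 0, 0, -0.1, 0, 1, 0, 0, 0, 0, 1, 0, 0, 0, 0, 1, 0, 0, 0, 0, 1, 0, 0, 0, 0, 1], grip_force=40)

```text
time_s: 3.35
tcp_pos: [0.6125, 0.0398, 0.0782]
eef_rot: [-179.9, 0.1, -94.1]
contact_force: [-0.2, 0.4, 0.3]
gripper_width: 0.0534
```

Request:
carry_out(commands=[0, 0, 0, 0, 1, 0, 0, 0, 0, 1, 0, 0, 0, 0, 1, 0, 0, 0, 0, 1, 0, 0, 0, 0, 1])

```text
time_s: 3.85
tcp_pos: [0.6153, 0.04, 0.0771]
eef_rot: [-179.7, 0.1, -94.1]
contact_force: [13.7, -1.6, -7.7]
gripper_width: 0.0297
```

Request:
carry_out(commands=[0.14, 0.6, 0, 0, 1, 0.04, 0.6, 0, 0, 1, 0.04, 0.6, 0, 0, 1, 0.04, 0.6, 0, 0, 1, 0.04, 0.6, 0, 0, 1, 0.04, 0.6, 0, 0, 1, 0.04, 0.6, 0, 0, 1, 0, 0, 0, 0, 1])

```text
time_s: 4.65
tcp_pos: [0.6276, 0.2106, 0.077]
eef_rot: [-179.9, 0.1, -94.0]
contact_force: [0.4, 2.3, 3.0]
gripper_width: 0.0295
```

Request:
carry_out(commands=[0.04, 0.5, 0, 0, 1, 0.02, 0.3, 0, 0, 1, 0.01, 0.15, 0, 0, 1, 0, 0, 0, 0, 1])

```text
time_s: 5.05
tcp_pos: [0.6298, 0.2426, 0.077]
eef_rot: [179.9, -0.3, -94.1]
contact_force: [1.8, -12.7, 7.3]
gripper_width: 0.0295
```

Request:
carry_out(commands=[0, 0.12, 0, 0, 1, 0, 0, 0, 0, 1])

```text
time_s: 5.25
tcp_pos: [0.6298, 0.243, 0.077]
eef_rot: [179.9, -0.6, -94.2]
contact_force: [5.9, -28.0, 8.6]
gripper_width: 0.0298
```

Request:
carry_out(commands=[0, -0.12, 0, 0, 0, 0, 0, 0, 0, -1, 0, 0, 0, 0, -1, 0, 0, 0, 0, -1, 0, 0, 0.5, 0, -1, 0, 0, 1, 0, -1, 0, 0, 1, 0, -1, -1, -0.5, 1, 0, -1])

```text
time_s: 6.05
tcp_pos: [0.5986, 0.2309, 0.2111]
eef_rot: [-179.9, 0.0, -94.0]
contact_force: [-1.0, 0.3, 0.5]
gripper_width: 0.0854
```

Request:
carry_out(commands=[-1, -0.7, 0, 0, -1, -1, -0.7, 0, 0, -1, -1, -0.7, 0, 0, -1, -1, -0.7, 0, 0, -1])

```text
time_s: 6.45
tcp_pos: [0.4347, 0.1163, 0.2098]
eef_rot: [-180.0, 0.0, -94.0]
contact_force: [-0.2, -0.3, 1.5]
gripper_width: 0.0874
```

```bash
python3 - <<'E'
from h import *
A=[]
for n in('scene','top'):
    c=cap(n,n+'2.png')
    for b in brackets(c): print(n,b)
c=cv2.imread('pics/scene2.png');cv2.imwrite('pics/s2c.png',cv2.resize(c[100:340,190:470],None,fx=2.5,fy=2.5,interpolation=cv2.INTER_CUBIC))
s=telemetry.get_state();print(s['tcp_pos'],s['eef_rot'],s['contact_force'])
E
```

```text
scene ([430.0, 112.0], 266, [0.3892, 0.4295], [54.0, 78.0], 51.6)
scene ([372.0, 125.0], 268, [0.3426, 0.2473], [111.0, 45.0], 80.3)
scene ([388.0, 159.0], 127, [0.47, 0.2262], [55.0, 31.0], 86.4)
scene ([351.0, 173.0], 369, [0.4429, 0.1069], [93.0, 51.0], 16.5)
scene ([281.0, 206.0], 427, [0.4402, -0.1137], [96.0, 51.0], 72.7)
scene ([228.0, 234.0], 591, [0.4375, -0.2893], [80.0, 70.0], 80.3)
top ([247.0, 133.0], 408, [0.6719, 0.2206], [104.0, 43.0], 85.7)
top ([339.0, 160.0], 686, [0.6105, -0.0253], [225.0, 129.0], 86.2)
top ([454.0, 206.0], 385, [0.4497, -0.4287], [37.0, 176.0], 88.7)
top ([281.0, 208.0], 231, [0.441, 0.1011], [99.0, 28.0], 1.8)
top ([410.0, 207.0], 510, [0.4474, -0.293], [80.0, 70.0], 80.3)
top ([353.0, 210.0], 381, [0.4376, -0.1123], [95.0, 49.0], 72.4)
top ([20.0, 309.0], 208, [0.1205, 0.8715], [43.0, 40.0], 1.1)
[0.43161023 0.11414276 0.21001557] [ 1.79933089e+02  5.69559755e-02 -9.40962346e+01] [1.63625872 0.75055049 1.07653423]
```

View pics/s2c.png

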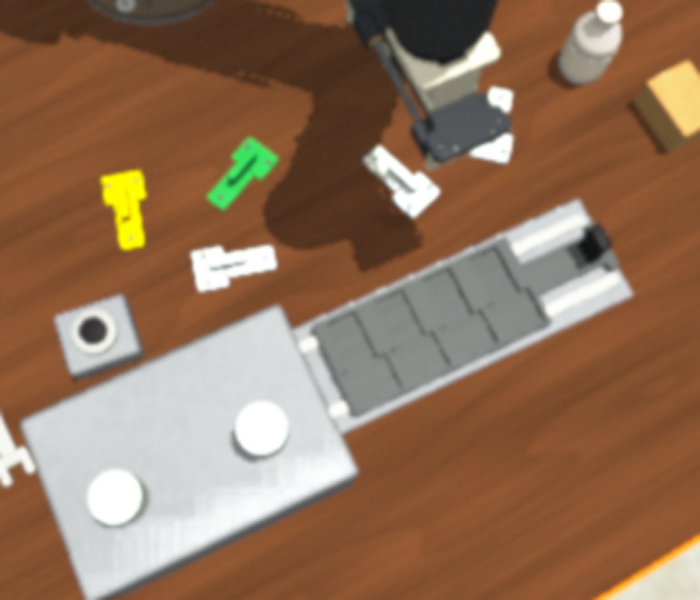

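The crop shows the tray fully out, with corners at about (312,328), (355,418), (550,322) and (505,238), and the handle at the loading stop. There are three brackets and no fourth.

```bash
python3 - <<'E'
from h import *
for n in('scene','top'):
    c=cap(n);f=c['frame'].astype(int);m=((f.max(2)<125)&(f.min(2)>65)&(f.max(2)-f.min(2)<15)).astype(np.uint8)
    m=cv2.morphologyEx(m,cv2.MORPH_OPEN,np.ones((3,3)))
    m=cv2.morphologyEx(m,cv2.MORPH_CLOSE,np.ones((5,5)))
    k,l,s,ce=cv2.connectedComponentsWithStats(m)
    for i in range(1,k):
        ys,xs=np.nonzero(l==i);P=ray(c,np.c_[xs,ys],.030)[:,:2]
        if s[i,4]>400 and abs(P.mean(0)-[.61,.05]).max()<.15: 
            r_=cv2.minAreaRect(P.astype(np.float32)*1000);print(n,s[i],P.mean(0),np.round(r_[0]),np.round(r_[1]),r_[2])
c=cap('scene');q=np.array([[312,328],[355,418],[550,322],[505,238]])/2.5+[190,100]
w=ray(c,q,.032)[:,:2];print(w.round(4).tolist(),w.mean(0))
for b in brackets(c): pass
o=np.array([.606,-.066]);X=np.array([.9976,-.069]);Y=np.array([.069,.9976])
for i in range(4): print('pocket',i,(o+Y*(.02+.06*i)).round(4))
print('tray c',o+Y*.11)
E
```

```text
[[0.5576, -0.0743], [0.6676, -0.0821], [0.6818, 0.1615], [0.5738, 0.1702]] [0.62022406 0.04383241]
pocket 0 [ 0.6074 -0.046 ]
pocket 1 [0.6115 0.0138]
pocket 2 [0.6157 0.0737]
pocket 3 [0.6198 0.1335]
tray c [0.61359  0.043736]
```

Request:
carry_out(commands=[0.2, -0.1, 0, -1, -1, 0.18, 0, 0, -1, -1, 0, 0, 0, -1, -1, 0, 0, 0, -1, -1, 0, 0, 0, -1, -1, 0, 0, 0, -1, -1, 0, 0, 0, -1, -1, 0, 0, 0, -1, -1])

```text
time_s: 7.5
tcp_pos: [0.4527, 0.1139, 0.2094]
eef_rot: [180.0, -0.0, -126.2]
contact_force: [0.9, 0.0, 0.7]
gripper_width: 0.0877
```

Request:
carry_out(commands=[0, 0, -0.3, -1, -1, 0, 0, -0.3, -1, -1, 0, 0, -0.3, -1, -1, 0, 0, -0.3, -1, -1, 0, 0, -0.3, -1, -1, 0, 0, -0.3, -1, -1, 0, 0, 0, -1, -1, 0, 0, 0, -1, -1])

```text
time_s: 8.3
tcp_pos: [0.4525, 0.1137, 0.1369]
eef_rot: [-180.0, -0.1, -158.2]
contact_force: [-0.2, 1.0, 0.5]
gripper_width: 0.0875
```

Request:
carry_out(commands=[0, 0, 0, -1, -1, 0, 0, 0, -0.75, -1, 0, 0, 0, 0, -1])

```text
time_s: 8.6
tcp_pos: [0.4525, 0.1138, 0.1374]
eef_rot: [-180.0, -0.0, -165.1]
contact_force: [-0.0, 0.1, -0.3]
gripper_width: 0.0876
```

```bash
python3 - <<'E'
from h import *
s=telemetry.get_state();print(s['tcp_pos'],s['eef_rot'],s['joints'])
t=cap('top');c=cap('scene')
a=cv2.resize(t['frame'][115:235,225:385,::-1],(800,600),interpolation=cv2.INTER_CUBIC)
cv2.imwrite('pics/t3.png',a)
E
```

```text
[0.45250893 0.11375342 0.13737247] [-1.79979077e+02 -3.89296551e-02 -1.65103588e+02] [ 3.83859506e+01  7.08519368e+00 -3.36298358e+01  4.84157466e-03
 -4.93290137e+01 -1.13492688e+02]
```

View pics/t3.png

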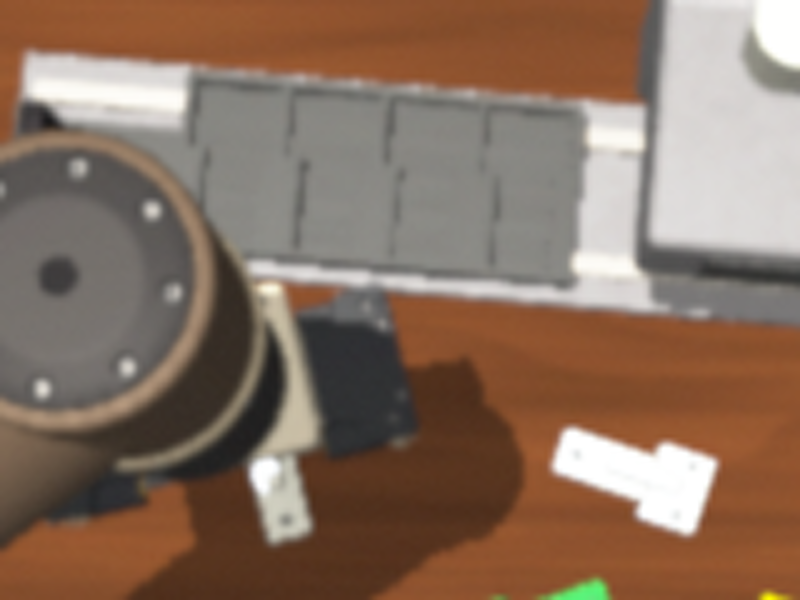

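Crop: the tray's far corners are at (192,72) and (587,103) and its near-right corner at (573,287). The gripper is above the middle bracket.

```bash
python3 - <<'E'
from h import *
t=cap('top');q=np.array([[192,72],[587,103],[573,287]])/5+[225,115]
w=ray(t,q,.032)[:,:2];print(w.round(4).tolist(),'centre',((w[0]+w[2])/2).round(4), np.linalg.norm(w[0]-w[1]),np.linalg.norm(w[1]-w[2]))
E
```

```text
[[0.6771, 0.1611], [0.6617, -0.0822], [0.547, -0.0749]] centre [0.612  0.0431] 0.24373962186908685 0.11494396349806037
```

Request:
carry_out(commands=[-0.14, -0.1, -0.6, 0, -1, 0, 0, -0.7, 0, -1, 0, 0, -0.7, 0, -1, 0, 0, -0.6, 0, -0.5, 0, 0, 0, 0, 0.3, 0, 0, 0, 0, 1, 0, 0, 0, 0, 1, 0, 0, 0, 0, 1], grip_force=35)

```text
time_s: 9.55
tcp_pos: [0.4468, 0.1094, 0.0351]
eef_rot: [180.0, 0.1, -165.1]
contact_force: [-0.1, 0.4, -0.7]
gripper_width: 0.0534
```

Request:
carry_out(commands=[0, 0, 0, 0, 1, 0, 0, 0, 0, 1, 0, 0, 0, 0, 1, 0, 0, 0, 0, 1, 0, 0, 0, 0, 1])

```text
time_s: 10.05
tcp_pos: [0.446, 0.1088, 0.0339]
eef_rot: [180.0, 0.0, -165.1]
contact_force: [0.0, -0.6, 0.0]
gripper_width: 0.0135
```

Request:
carry_out(commands=[0, 0, 0, 0, 1, 0, 0, 0, 0, 1, 0, 0, 0.5, 0, 1, 0, 0, 1, 0, 1, 0, 0, 1, 0, 1, 0, 0, 0.5, 0, 1, 0, 0, 0, 0, 1])

```text
time_s: 10.75
tcp_pos: [0.4473, 0.1097, 0.1568]
eef_rot: [179.9, 0.3, -165.1]
contact_force: [-0.1, 0.1, -2.4]
gripper_width: 0.0099
```

```bash
python3 - <<'E'
from h import *
s=telemetry.get_state();print(s['tcp_pos'],s['gripper_width'],s['contact_force'])
A=[]
for n in('scene','top'):
    c=cap(n);p=proj(c,s['tcp_pos']-[0,0,.03])[0].astype(int);x,y=p[0]-40,p[1]-40;print(n,x,y)
    A.append(cv2.resize(c['frame'][y:y+80,x:x+80,::-1],(400,400),interpolation=cv2.INTER_CUBIC))
cv2.imwrite('pics/g1.png',np.hstack(A))
E
```

```text
[0.44733834 0.10971257 0.15676898] 0.009868749474871206 [-0.06189121  0.07169062 -2.43390682]
scene 314 116
top 233 160
```

View pics/g1.png

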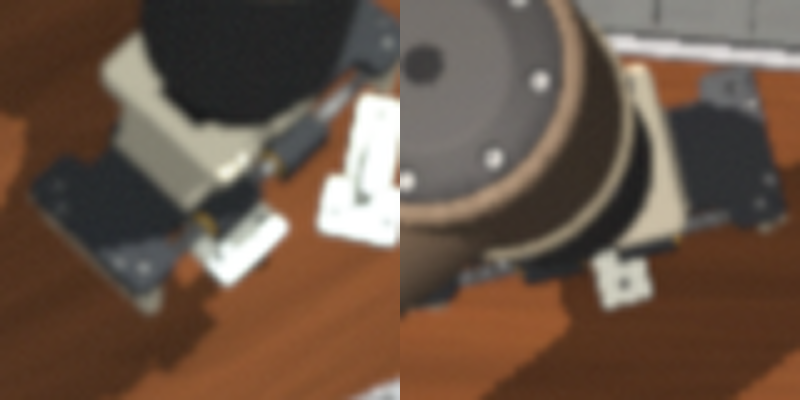

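Both crops show the bracket held level, with its head end at scene (256,255) and its tail end at top (628,302). I'll check its offset along its length in the grip.

```bash
python3 - <<'E'
from h import *
s=telemetry.get_state();t=s['tcp_pos'][:2];u=np.array([np.cos(np.radians(14.9)),np.sin(np.radians(14.9))])
c=cap('scene');print('head +40?',(ray(c,[365.3,167],.129)[0,:2]-t)@u)
c=cap('top');print('tail -52?',(ray(c,[278.6,220.4],.127)[0,:2]-t)@u)
E
```

```text
head +40? 0.044928496686432694
tail -52? -0.053248618781951994
```

Request:
carry_out(commands=[0.73, -0.15, 0, -0.79, 1, 0.73, -0.15, 0, -0.79, 1, 0.73, -0.15, 0, -0.79, 1, 0.73, -0.15, 0, -0.79, 1, 0.73, -0.15, 0, -0.79, 1, 0.74, -0.17, 0, -0.79, 1, 0, 0, -0.5, 0, 1, 0, 0, -0.4, 0, 1])

```text
time_s: 11.75
tcp_pos: [0.6212, 0.0712, 0.1146]
eef_rot: [-179.9, -0.2, 175.9]
contact_force: [-0.1, 0.0, -2.0]
gripper_width: 0.0098
```

Request:
carry_out(commands=[0, 0, 0, 0, 1])

```text
time_s: 11.85
tcp_pos: [0.6192, 0.071, 0.1132]
eef_rot: [-179.8, -0.4, 175.9]
contact_force: [-1.1, -0.4, -0.6]
gripper_width: 0.0098
```

```bash
python3 - <<'E'
from h import *
s=telemetry.get_state();print(s['tcp_pos'],s['eef_rot'],s['gripper_width'],s['contact_force'],s['joints'])
A=[]
for n in('scene','top'):
    c=cap(n);p=proj(c,[.616,.0435,.03])[0].astype(int);x,y=p[0]-64,p[1]-64;print(n,x,y)
    A.append(cv2.resize(c['frame'][y:y+128,x:x+128,::-1],(400,400),interpolation=cv2.INTER_CUBIC))
cv2.imwrite('pics/g2.png',np.hstack(A))
E
```

```text
[0.61921499 0.07100629 0.11321822] [-179.8234073    -0.42498293  175.88935378] 0.009793386682570742 [-1.09050809 -0.39589    -0.57502124] [ 2.44353236e+01  2.25292273e+01 -1.54175418e+01 -6.04387454e-02
 -5.25109527e+01 -1.18508340e+02]
scene 297 165
top 237 85
```

View pics/g2.png

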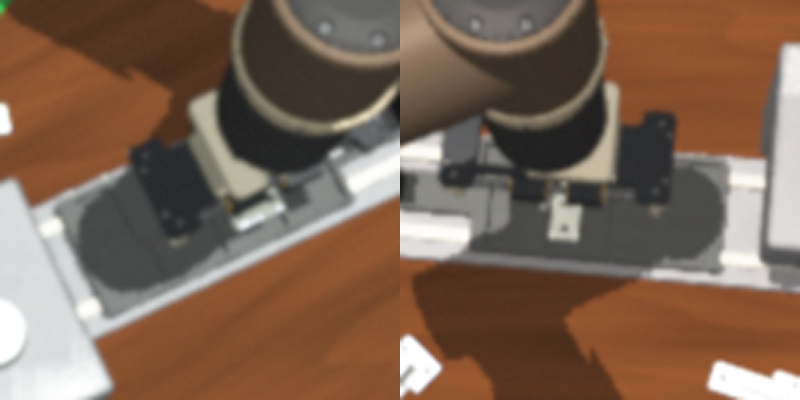

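Request:
carry_out(commands=[0.08, 0.05, -0.4, 0, 1, 0, 0, -0.4, 0, 1, 0, 0, -0.2, 0, 1, 0, 0, 0, 0, 1])

```text
time_s: 12.35
tcp_pos: [0.6241, 0.0739, 0.0767]
eef_rot: [-179.9, -0.1, 176.0]
contact_force: [0.1, 0.1, -2.6]
gripper_width: 0.0098
```

Request:
carry_out(commands=[0, 0, -0.12, 0, 1, 0, 0, 0, 0, 1])

```text
time_s: 12.55
tcp_pos: [0.6249, 0.0741, 0.0731]
eef_rot: [180.0, 0.0, 176.0]
contact_force: [-0.0, -0.3, -1.9]
gripper_width: 0.0098
```

Request:
carry_out(commands=[0, 0, -0.12, 0, 1, 0, 0, 0, 0, 1])

```text
time_s: 12.75
tcp_pos: [0.6246, 0.074, 0.068]
eef_rot: [-180.0, -0.0, 175.9]
contact_force: [0.0, -0.1, -1.6]
gripper_width: 0.0097
```

Request:
carry_out(commands=[-0.03, 0, -0.1, 0, 1, 0, 0, 0, 0, 1])

```text
time_s: 12.95
tcp_pos: [0.6231, 0.0739, 0.0638]
eef_rot: [-180.0, -0.0, 175.9]
contact_force: [-0.4, -0.2, -2.5]
gripper_width: 0.0098
```

Request:
carry_out(commands=[0, 0, -0.1, 0, 1, 0, 0, 0, 0, 1])

```text
time_s: 13.15
tcp_pos: [0.6233, 0.0739, 0.0598]
eef_rot: [-180.0, -0.0, 175.9]
contact_force: [0.7, 0.3, -1.5]
gripper_width: 0.0096
```

In the pocket without contact. I'll lower the last 1 to 2 mm, then release partially.

Request:
carry_out(commands=[0, 0, -0.05, 0, 1, 0, 0, 0, 0, 1])

```text
time_s: 13.35
tcp_pos: [0.6235, 0.074, 0.0581]
eef_rot: [-180.0, -0.0, 176.0]
contact_force: [-1.0, 0.6, -1.3]
gripper_width: 0.0097
```

Request:
carry_out(commands=[0, 0, 0, 0, 0.4, 0, 0, 0, 0, 0.4, 0, 0, 0, 0, 0.4, 0, 0, 0.5, 0, 0.4, 0, 0, 1, 0, 0.4, 0, 0, 1, 0, 0.4, 0, 0, 0, 0, 0.4])

```text
time_s: 14.05
tcp_pos: [0.6269, 0.0748, 0.1648]
eef_rot: [179.8, 0.6, 176.0]
contact_force: [1.1, 0.5, -0.6]
gripper_width: 0.0257
```

Request:
carry_out(commands=[-0.3, 0, 0.2, 1, 0.4, -0.3, 0, 0.2, 1, 0, -0.3, 0, 0.2, 1, 0, -0.3, 0, 0, 1, -1, -0.3, 0, 0, 1, -1, -0.3, 0, 0, 1, -1, -0.3, 0, 0, 1, -1, 0, 0, 0, 1, -1])

```text
time_s: 14.85
tcp_pos: [0.5384, 0.0739, 0.1826]
eef_rot: [180.0, 0.0, -151.9]
contact_force: [0.0, -0.7, -0.1]
gripper_width: 0.0768
```

Request:
carry_out(commands=[0, 0, 0, 1, -1, 0, 0, 0, 1, -1, 0, 0, 0, 1, -1, 0, 0, 0, 1, -1, 0, 0, 0, 1, -1, 0, 0, 0, 1, -1, 0, 0, 0, 1, -1, 0, 0, 0, 1, -1])

```text
time_s: 15.65
tcp_pos: [0.5396, 0.074, 0.1824]
eef_rot: [-180.0, 0.0, -119.9]
contact_force: [-0.2, 0.2, -0.8]
gripper_width: 0.0873
```

Request:
carry_out(commands=[0, 0, 0, 1, -1, 0, 0, 0, 1, -1, 0, 0, 0, 1, -1, 0, 0, 0, 1, -1, 0, 0, 0, 1, -1, 0, 0, 0, 1, -1, 0, 0, 0, 1, -1, 0, 0, 0, 1, -1])

```text
time_s: 16.45
tcp_pos: [0.5396, 0.0741, 0.1824]
eef_rot: [-180.0, 0.0, -87.9]
contact_force: [0.6, -1.4, -0.0]
gripper_width: 0.0879
```

```bash
python3 - <<'E'
from h import *
s=telemetry.get_state();print(s['tcp_pos'],s['eef_rot'],s['joints'])
for n in('scene','top'):
    c=cap(n,n+'4.png')
    for b in brackets(c): print(n,b)
a=cv2.imread('pics/scene4.png')[100:260,250:450];cv2.imwrite('pics/s4c.png',cv2.resize(a,None,fx=3,fy=3,interpolation=cv2.INTER_CUBIC))
E
```

```text
[0.53961509 0.07406655 0.18241011] [-1.79969696e+02  1.57369497e-02 -8.78852297e+01] [ 2.84330808e+01  1.14258911e+01 -2.12107801e+01 -7.96304667e-04
 -5.73291891e+01 -2.63178850e+01]
scene ([431.0, 112.0], 237, [0.3969, 0.4356], [49.0, 78.0], 25.2)
scene ([380.0, 179.0], 270, [0.5081, 0.1779], [109.0, 44.0], 82.2)
scene ([412.0, 191.0], 365, [0.5873, 0.229], [100.0, 45.0], 85.7)
scene ([281.0, 206.0], 427, [0.4402, -0.1137], [96.0, 51.0], 72.7)
scene ([373.0, 228.0], 448, [0.6165, 0.0785], [54.0, 101.0], 85.3)
scene ([228.0, 234.0], 590, [0.4375, -0.2893], [80.0, 70.0], 80.3)
top ([347.0, 156.0], 513, [0.6051, -0.0972], [136.0, 56.0], 7.4)
top ([254.0, 164.0], 170, [0.5787, 0.1863], [94.0, 36.0], 86.2)
top ([454.0, 206.0], 384, [0.4497, -0.4287], [37.0, 176.0], 88.7)
top ([235.0, 206.0], 368, [0.436, 0.2477], [46.0, 95.0], 46.8)
top ([410.0, 207.0], 510, [0.4475, -0.2929], [80.0, 70.0], 80.3)
top ([353.0, 210.0], 381, [0.4376, -0.1123], [95.0, 49.0], 72.4)
top ([20.0, 309.0], 209, [0.1205, 0.8715], [43.0, 40.0], 1.1)
```

View pics/s4c.png

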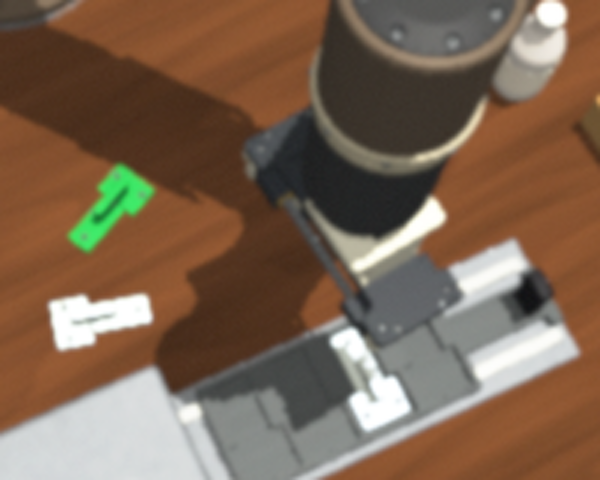

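Bracket 1 sits flat in pocket 2, head at the far end (crop (378,385)). The left bracket hasn't moved, so I'm going over to it.

Request:
carry_out(commands=[-0.4, 0.7, 0, 1, -1, -0.4, 0.7, 0, 1, -1, -0.4, 0.7, 0, 1, -1, -0.4, 0.7, 0, 1, -1, -0.4, 0.7, 0, 1, -1, -0.46, 0.7, 0, 1, -1, 0, 0, -0.3, 1, -1, 0, 0, -0.3, 1, -1])

```text
time_s: 17.35
tcp_pos: [0.4408, 0.2433, 0.1585]
eef_rot: [-179.9, 0.0, -55.9]
contact_force: [-0.1, -0.6, -0.1]
gripper_width: 0.0878
```

Request:
carry_out(commands=[0, 0, -0.3, 1, -1, 0, 0, -0.3, 1, -1, 0, 0, -0.3, 1, -1, 0, 0, 0, 0.5, -1, 0, 0, 0, 0, -1])

```text
time_s: 17.85
tcp_pos: [0.4411, 0.242, 0.122]
eef_rot: [180.0, -0.0, -42.1]
contact_force: [-0.3, 0.1, 0.1]
gripper_width: 0.0876
```

Request:
carry_out(commands=[0, 0, -0.7, 0, -1, 0, 0, -0.7, 0, -1, 0, 0, -0.7, 0, -1, 0, 0, -0.1, 0, 0, 0, 0, 0, 0, 0.6, 0, 0, 0, 0, 1, 0, 0, 0, 0, 1, 0, 0, 0, 0, 1])

```text
time_s: 18.65
tcp_pos: [0.4417, 0.2426, 0.0355]
eef_rot: [-179.9, 0.0, -42.1]
contact_force: [0.2, -0.2, -0.5]
gripper_width: 0.0531
```

Request:
carry_out(commands=[0, 0, 0, 0, 1, 0, 0, 0, 0, 1, 0, 0, 0, 0, 1, 0, 0, 0, 0, 1, 0, 0, 0, 0, 1, 0, 0, 0, 0, 1])

```text
time_s: 19.25
tcp_pos: [0.4412, 0.2421, 0.0343]
eef_rot: [180.0, -0.0, -42.0]
contact_force: [0.7, -0.1, 0.4]
gripper_width: 0.0094
```

Request:
carry_out(commands=[0, 0, 0.5, 0, 1, 0, 0, 1, 0, 1, 0, 0, 1, 0, 1, 0, 0, 0.4, 0, 1, 0.5, -0.3, 0, 0.95, 1, 0.5, -0.3, 0, 0.95, 1, 0.5, -0.3, 0, 0.95, 1, 0.5, -0.3, 0, 0.95, 1])

```text
time_s: 20.05
tcp_pos: [0.5215, 0.1934, 0.15]
eef_rot: [180.0, 0.0, -26.7]
contact_force: [-0.3, 0.9, -1.3]
gripper_width: 0.0099
```

Request:
carry_out(commands=[0.5, -0.3, 0, 0.95, 1, 0.5, -0.3, 0, 0.95, 1, 0.5, -0.3, 0, 0.95, 1, 0.5, -0.3, 0, 0.95, 1, 0.5, -0.3, 0, 0.95, 1, 0.16, -0.03, 0, 0.95, 1, 0, 0, 0, 0, 1, 0, 0, 0, 0, 1])

```text
time_s: 20.85
tcp_pos: [0.6269, 0.1327, 0.1496]
eef_rot: [180.0, 0.1, -4.2]
contact_force: [0.0, -0.4, -1.5]
gripper_width: 0.0098
```

```bash
python3 - <<'E'
from h import *
s=telemetry.get_state();print(s['tcp_pos'],s['eef_rot'],s['gripper_width'],s['contact_force'],s['joints'])
E
```

```text
[0.62693836 0.13266157 0.1496126 ] [ 1.79973514e+02  7.45794729e-02 -4.18490904e+00] 0.009829791565287287 [ 0.04438972 -0.43572708 -1.50869808] [ 2.93523311e+01  2.17377588e+01 -1.11749802e+01 -2.27636359e-02
 -5.71640601e+01  5.64751332e+01]
```

Request:
carry_out(commands=[0, 0.02, -0.7, 0, 1, 0, 0, -0.7, 0, 1, 0, 0, -0.6, 0, 1, 0, 0, 0, 0, 1])

```text
time_s: 21.25
tcp_pos: [0.6258, 0.1335, 0.0674]
eef_rot: [179.9, 0.2, -4.1]
contact_force: [0.7, -0.1, -1.7]
gripper_width: 0.0096
```

Request:
carry_out(commands=[0, 0, -0.1, 0, 1, 0, 0, 0, 0, 1])

```text
time_s: 21.45
tcp_pos: [0.6276, 0.134, 0.0672]
eef_rot: [-180.0, -0.0, -4.1]
contact_force: [0.5, -0.4, -1.0]
gripper_width: 0.0095
```

Request:
carry_out(commands=[0, 0, -0.1, 0, 1, 0, 0, 0, 0, 1])

```text
time_s: 21.65
tcp_pos: [0.6275, 0.1337, 0.0627]
eef_rot: [-180.0, -0.0, -4.1]
contact_force: [0.4, -0.3, -1.2]
gripper_width: 0.0097
```

Request:
carry_out(commands=[0, 0, -0.08, 0, 1, 0, 0, 0, 0, 1, 0, 0, -0.03, 0, 1, 0, 0, 0, 0, 1])

```text
time_s: 22.05
tcp_pos: [0.6277, 0.1336, 0.0583]
eef_rot: [180.0, -0.0, -4.0]
contact_force: [-1.6, 0.3, 2.3]
gripper_width: 0.01
```

Request:
carry_out(commands=[0, 0, 0.02, 0, 0.4, 0, 0, 0, 0, 0.4, 0, 0, 0, 0, 0.4, 0, 0, 0.5, 0, 0.4, 0, 0, 1, 0, 0.4, 0, 0, 1, 0, 0.4, -1, 0, 0, -1, 0, -1, 0, 0, -1, -0.5])

```text
time_s: 22.85
tcp_pos: [0.5477, 0.1339, 0.1597]
eef_rot: [-179.9, -0.1, -12.3]
contact_force: [-0.5, 0.3, -0.6]
gripper_width: 0.0376
```

Request:
carry_out(commands=[-1, -0.5, 0, -1, -1, -1, -0.5, 0, -1, -1, -1, -0.6, 0, -1, -1, 0, -1, 0, -1, -1, 0, -1, 0, -1, -1, 0, -1, 0, -1, -1, 0, 0, 0, -1, -1, 0, 0, 0, -1, -1])

```text
time_s: 23.65
tcp_pos: [0.4274, -0.0517, 0.1588]
eef_rot: [-180.0, -0.0, -44.4]
contact_force: [-0.6, -0.1, 0.3]
gripper_width: 0.0873
```

Request:
carry_out(commands=[0, 0, 0, -1, -1, 0, 0, 0, -1, -1, 0, 0, 0, -1, -1, 0, 0, 0, -1, -1, 0, 0, 0, -1, -1, 0, 0, 0, -1, -1, 0, 0, 0, -1, -1, 0, 0, 0, -1, -1])

```text
time_s: 24.45
tcp_pos: [0.4276, -0.0504, 0.1588]
eef_rot: [-180.0, 0.0, -76.2]
contact_force: [-0.0, 0.1, -0.7]
gripper_width: 0.0877
```

```bash
python3 - <<'E'
from h import *
s=telemetry.get_state();print(s['tcp_pos'],s['eef_rot'],s['joints'])
for n in('scene','top'):
    c=cap(n,n+'5.png')
    for b in brackets(c): print(n,b)
a=cv2.imread('pics/scene5.png')[100:290,230:450];cv2.imwrite('pics/s5c.png',cv2.resize(a,None,fx=3,fy=3,interpolation=cv2.INTER_CUBIC))
E
```

```text
[ 0.42763735 -0.05035476  0.15883941] [-1.79970522e+02  2.85248085e-03 -7.62168864e+01] [ 1.97355630e+01  1.88901201e+00 -3.60753597e+01  2.79012510e-04
 -5.20060131e+01 -5.95262184e+00]
scene ([430.0, 112.0], 263, [0.389, 0.4296], [54.0, 77.0], 51.6)
scene ([307.0, 164.0], 278, [0.3583, 0.0096], [44.0, 108.0], 7.8)
scene ([281.0, 206.0], 285, [0.4405, -0.1139], [89.0, 43.0], 72.7)
scene ([372.0, 227.0], 499, [0.6165, 0.0785], [54.0, 101.0], 85.3)
scene ([228.0, 234.0], 590, [0.4375, -0.2893], [80.0, 70.0], 80.3)
top ([247.0, 133.0], 408, [0.6719, 0.2206], [104.0, 43.0], 85.7)
top ([272.0, 146.0], 418, [0.6252, 0.1379], [53.0, 102.0], 85.7)
top ([291.0, 148.0], 408, [0.6221, 0.0736], [99.0, 50.0], 1.4)
top ([347.0, 145.0], 242, [0.6377, -0.0984], [67.0, 38.0], 0.4)
top ([253.0, 162.0], 619, [0.581, 0.1484], [263.0, 46.0], 85.9)
top ([454.0, 206.0], 388, [0.4497, -0.4287], [37.0, 176.0], 88.7)
top ([410.0, 207.0], 510, [0.4474, -0.293], [80.0, 70.0], 80.3)
top ([177.0, 209.0], 190, [0.4299, 0.4199], [49.0, 56.0], 44.1)
top ([20.0, 309.0], 208, [0.1205, 0.8715], [43.0, 40.0], 1.1)
```

View pics/s5c.png

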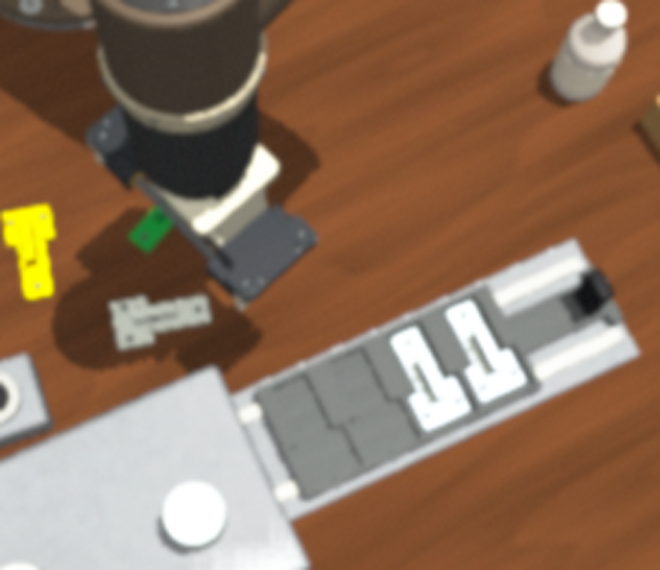

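Request:
carry_out(commands=[0.05, -0.55, 0, -1, -0.18, 0, -0.55, 0, -1, -0.18, 0, -0.55, 0, -1, -0.18, 0, 0, 0, -1, -0.18, 0, 0, 0, -1, -0.18, 0, 0, -0.4, -1, -0.18, 0, 0, -0.4, -1, -0.18, 0, 0, 0, -0.8, -0.18])

```text
time_s: 25.35
tcp_pos: [0.4283, -0.1165, 0.125]
eef_rot: [179.8, -0.1, -107.3]
contact_force: [-0.6, -0.5, -0.5]
gripper_width: 0.0516
```

Request:
carry_out(commands=[0, 0, 0, 0, -0.18])

```text
time_s: 25.45
tcp_pos: [0.4294, -0.1165, 0.1264]
eef_rot: [180.0, -0.0, -107.2]
contact_force: [0.2, -0.5, -0.6]
gripper_width: 0.0519
```

```bash
python3 - <<'E'
from h import *
s=telemetry.get_state();print(s['tcp_pos'],s['eef_rot'],s['gripper_width'])
c=cap('scene','scene6.png')
for b in brackets(c,110): print(b)
a=c['frame'][130:250,210:350,::-1];cv2.imwrite('pics/s6c.png',cv2.resize(a,None,fx=5,fy=5,interpolation=cv2.INTER_CUBIC))
E
```

```text
[ 0.42936791 -0.11645317  0.12636903] [ 1.79960085e+02 -2.24185451e-02 -1.07190052e+02] 0.051930777483406035
([427.0, 117.0], 513, [0.4023, 0.4144], [58.0, 122.0], 32.6)
([275.0, 189.0], 428, [0.3826, -0.1126], [105.0, 56.0], 72.5)
([228.0, 234.0], 645, [0.4375, -0.2895], [84.0, 75.0], 81.0)
```

View pics/s6c.png

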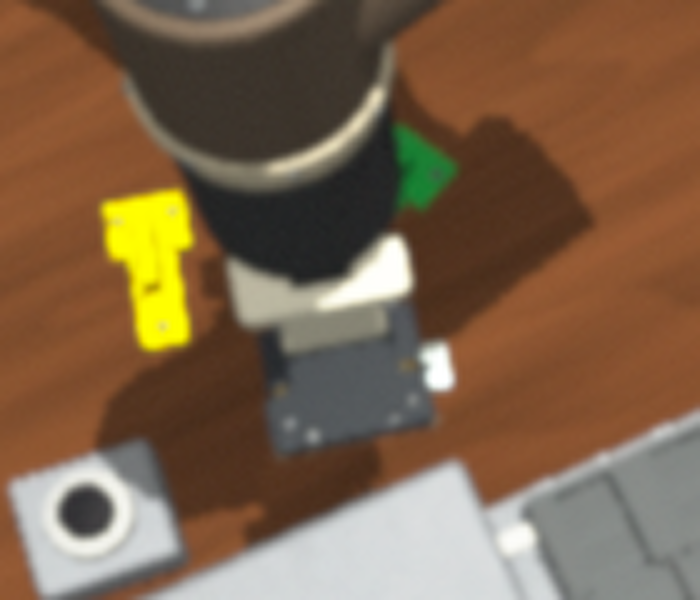

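The bracket's shank is visible at (438,367). The gripper body's edge at (285,450) to (430,420) looks clear of the station head, so I'm descending with force checks.

Request:
carry_out(commands=[0, 0, -0.6, 0, -0.18, 0, 0, -0.6, 0, -0.18, 0, 0, -0.5, 0, -0.18, 0, 0, 0, 0, -0.18])

```text
time_s: 25.9
tcp_pos: [0.4282, -0.1165, 0.0571]
eef_rot: [179.8, -0.1, -107.1]
contact_force: [0.4, 0.0, -0.3]
gripper_width: 0.0519
```

Request:
carry_out(commands=[0, 0, -0.4, 0, -0.18, 0, 0, -0.2, 0, -0.18, 0, 0, 0, 0, 0.4, 0, 0, 0, 0, 1, 0, 0, 0, 0, 1, 0, 0, 0, 0, 1, 0, 0, 0, 0, 1, 0, 0, 0, 0, 1])

```text
time_s: 26.7
tcp_pos: [0.4306, -0.1163, 0.0353]
eef_rot: [-179.9, 0.0, -107.2]
contact_force: [0.8, 0.1, 4.3]
gripper_width: 0.0095
```

Request:
carry_out(commands=[0, 0, 0, 0, 1, 0, 0, 0, 0, 1, 0, 0, 0, 0, 1, 0, 0, 0, 0, 1])

```text
time_s: 27.1
tcp_pos: [0.4306, -0.1163, 0.0352]
eef_rot: [-179.9, 0.0, -107.2]
contact_force: [1.9, -1.1, 5.4]
gripper_width: 0.0095
```

Request:
carry_out(commands=[0, 0, 0.4, 0, 1, 0, 0, 0.8, 0, 1, 0, 0, 1, 0, 1, 0, 0.7, 0.8, 0.5, 1, 0, 0.7, 0, 1, 1, 0, 0.7, 0, 1, 1, 0, 0.7, 0, 1, 1, 0, 0, 0, 1, 1])

```text
time_s: 27.9
tcp_pos: [0.429, -0.0024, 0.1545]
eef_rot: [180.0, 0.0, -89.0]
contact_force: [0.5, -0.9, -2.0]
gripper_width: 0.0096
```

```bash
python3 - <<'E'
from h import *
s=telemetry.get_state();print(s['tcp_pos'],s['eef_rot'],s['gripper_width'],s['contact_force'])
A=[]
for n in('scene','top'):
    c=cap(n);p=proj(c,s['tcp_pos']-[0,0,.03])[0].astype(int);x,y=p[0]-40,p[1]-40;print(n,x,y)
    A.append(cv2.resize(c['frame'][y:y+80,x:x+80,::-1],(400,400),interpolation=cv2.INTER_CUBIC))
cv2.imwrite('pics/g3.png',np.hstack(A))
E
```

```text
[ 0.42899318 -0.00241444  0.15445471] [ 1.79956710e+02  1.51683599e-02 -8.89694205e+01] 0.009587395546733081 [ 0.47311902 -0.88810934 -1.95847642]
scene 274 129
top 274 168
```

View pics/g3.png

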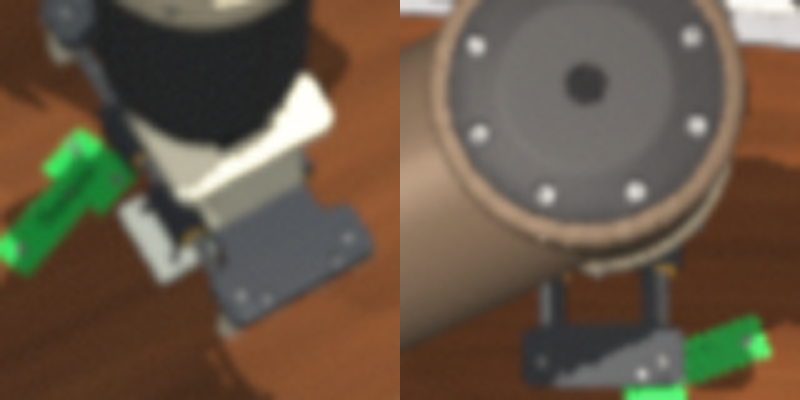

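```bash
python3 - <<'E'
from h import *
s=telemetry.get_state();t=s['tcp_pos'][:2];a=np.radians(s['eef_rot'][2]);u=np.array([np.cos(a),np.sin(a)])
c=cap('scene');d=ray(c,[303.2,178.2],.125)[0,:2]-t;print(d@u,d@[-u[1],u[0]])
E
```

```text
0.03683564230245745 0.005759139819851548
```

Request:
carry_out(commands=[0.2, 0.1, 0, 1, 1, 0.2, 0.1, 0, 1, 1, 0.2, 0.1, 0, 1, 1, 0.2, 0.1, 0, 1, 1, 0.2, 0, 0, 1, 1, 0.2, 0, 0, 1, 1, 0.2, 0, 0, 1, 1, 0.2, 0, 0, 1, 1])

```text
time_s: 28.85
tcp_pos: [0.4933, 0.0107, 0.1542]
eef_rot: [179.9, 0.0, -57.3]
contact_force: [0.2, 0.5, -1.1]
gripper_width: 0.0098
```

Request:
carry_out(commands=[0.2, 0, 0, 1, 1, 0.2, 0, 0, 1, 1, 0.2, 0, 0, 1, 1, 0.2, 0, 0, 1, 1, 0.2, 0, 0, 1, 1, 0.2, 0, 0, 1, 1, 0.2, 0, 0, 1, 1, 0.2, 0, 0, 1, 1])

```text
time_s: 29.65
tcp_pos: [0.5573, 0.0106, 0.154]
eef_rot: [179.9, 0.1, -25.3]
contact_force: [-0.7, -0.4, -0.9]
gripper_width: 0.0098
```

Request:
carry_out(commands=[0.4, 0, 0, 1, 1, 0.4, 0, 0, 1, 1, 0.4, 0, 0, 1, 1, 0.2, 0, 0, 1, 1, 0.1, 0, 0, 1, 1, 0.05, 0, 0, 0.25, 1, 0, 0, 0, 0, 1, 0, 0, 0, 0, 1])

```text
time_s: 30.45
tcp_pos: [0.6191, 0.0112, 0.1544]
eef_rot: [180.0, 0.0, -4.4]
contact_force: [0.8, -0.1, -1.2]
gripper_width: 0.0095
```

```bash
python3 - <<'E'
from h import *
s=telemetry.get_state();A=[];t=s['tcp_pos'];print(t)
for n in('scene','top'):
    c=cap(n);p=proj(c,t+[.03,0,-.03])[0].astype(int);x,y=p[0]-20,p[1]-20;print(n,x,y)
    for k in (36,40,44): print(k,((proj(c,t+[.9976*k/1000,-.069*k/1000,-.029])[0]-[x,y])*10).round())
    A.append(cv2.resize(c['frame'][y:y+40,x:x+40,::-1],(400,400),interpolation=cv2.INTER_CUBIC))
cv2.imwrite('pics/g4.png',np.hstack(A))
E
```

```text
[0.6191282  0.01119989 0.15441783]
scene 341 218
36 [209. 226.]
40 [217. 240.]
44 [224. 254.]
top 291 110
36 [212. 181.]
40 [213. 167.]
44 [214. 153.]
```

View pics/g4.png

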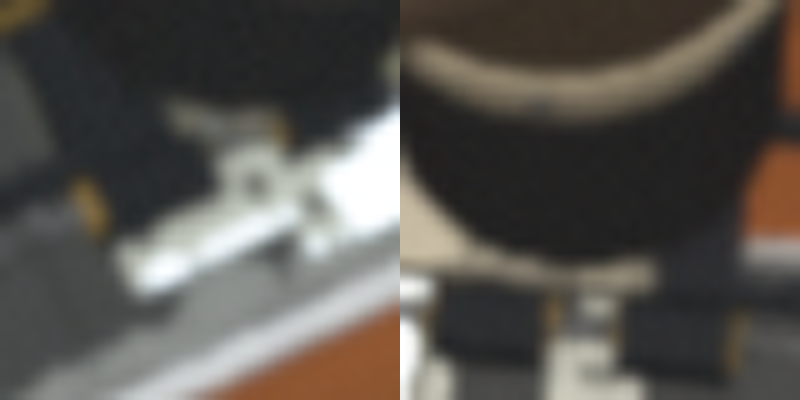

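Scene crop: the bracket's head edge passes through about (215,240), where the −6 mm offset predicts (217,240), so the grip offset is as assumed. Lowering into pocket 1.

Request:
carry_out(commands=[0.02, 0.05, -0.7, 0.08, 1, 0, 0, -0.7, 0, 1, 0, 0, -0.6, 0, 1, 0, 0, -0.1, 0, 1, 0, 0, 0, 0, 1, 0, 0, 0, 0, 1])

```text
time_s: 31.15
tcp_pos: [0.6213, 0.0139, 0.0721]
eef_rot: [-180.0, -0.1, -3.9]
contact_force: [0.4, 0.8, -1.0]
gripper_width: 0.0098
```

Request:
carry_out(commands=[0, 0, -0.1, 0, 1, 0, 0, 0, 0, 1])

```text
time_s: 31.35
tcp_pos: [0.6206, 0.0137, 0.0673]
eef_rot: [-180.0, -0.1, -3.9]
contact_force: [0.6, -0.6, -0.4]
gripper_width: 0.0097
```

Request:
carry_out(commands=[0, 0, -0.1, 0, 1, 0, 0, 0, 0, 1])

```text
time_s: 31.55
tcp_pos: [0.6201, 0.0136, 0.0624]
eef_rot: [-180.0, 0.0, -3.9]
contact_force: [-0.8, -0.4, -1.5]
gripper_width: 0.0094
```

Request:
carry_out(commands=[0, 0, -0.07, 0, 1, 0, 0, 0, 0, 1, 0, 0, -0.02, 0, 1, 0, 0, 0, 0, 1])

```text
time_s: 31.95
tcp_pos: [0.6203, 0.0136, 0.0593]
eef_rot: [180.0, 0.0, -3.9]
contact_force: [-1.7, -0.1, 2.7]
gripper_width: 0.0097
```

Request:
carry_out(commands=[0, 0, 0.02, 0, 0.4, 0, 0, 0, 0, 0.4, 0, 0, 0, 0, 0.4, 0, 0, 0.5, 0, 0.4, 0, 0, 1, 0, 0.4, 0, 0, 1, 0, 0.4, -0.8, 0.6, 0, -1, 0, -0.8, 0.6, 0, -1, -1])

```text
time_s: 32.75
tcp_pos: [0.5567, 0.062, 0.161]
eef_rot: [-179.9, -0.1, -12.2]
contact_force: [-0.5, 0.5, 0.7]
gripper_width: 0.0368
```

Request:
carry_out(commands=[-0.8, 0.4, 0, -1, -1, -0.8, 0.4, 0, -1, -1, -0.8, 0.4, 0, -1, -1, 0, 0, 0, -1, -1, 0, 0, 0, -1, -1, 0, 0, 0, -1, -1, 0, 0, 0, -1, -1, 0, 0, 0, -1, -1])

```text
time_s: 33.55
tcp_pos: [0.4604, 0.1098, 0.1601]
eef_rot: [-180.0, -0.0, -44.1]
contact_force: [0.1, -0.3, 0.3]
gripper_width: 0.0873
```

Request:
carry_out(commands=[0, 0, 0, -1, -1, 0, 0, 0, -1, -1, 0, 0, 0, -1, -1, 0, 0, 0, -1, -1, 0, 0, 0, -1, -1, 0, 0, 0, -1, -1, 0, 0, 0, -1, -1, 0, 0, 0, -1, -1])

```text
time_s: 34.35
tcp_pos: [0.4604, 0.1097, 0.16]
eef_rot: [-180.0, 0.0, -76.1]
contact_force: [-0.0, 0.7, -1.4]
gripper_width: 0.0877
```

```bash
python3 - <<'E'
from h import *
s=telemetry.get_state();print(s['tcp_pos'],s['eef_rot'],s['joints'])
for n in('scene','top'):
    c=cap(n,n+'7.png')
    for b in brackets(c): print(n,b)
a=cv2.imread('pics/scene7.png');cv2.imwrite('pics/s7.png',cv2.resize(a[80:320,150:450],None,fx=2.5,fy=2.5,interpolation=cv2.INTER_CUBIC))
E
```

```text
[0.46038901 0.10965325 0.15998509] [-1.79982034e+02  7.75312830e-03 -7.60942074e+01] [ 3.73047634e+01  6.08691430e+00 -3.12202425e+01  2.45646262e-05
 -5.26732753e+01 -2.33989869e+01]
scene ([430.0, 112.0], 265, [0.389, 0.4296], [54.0, 77.0], 51.6)
scene ([376.0, 145.0], 246, [0.4076, 0.2278], [41.0, 107.0], 3.1)
scene ([372.0, 227.0], 498, [0.6165, 0.0785], [54.0, 101.0], 85.3)
scene ([228.0, 234.0], 590, [0.4375, -0.2893], [80.0, 70.0], 80.3)
scene ([353.0, 237.0], 511, [0.6132, 0.0174], [53.0, 101.0], 86.1)
top ([248.0, 131.0], 273, [0.6735, 0.2205], [104.0, 39.0], 85.7)
top ([272.0, 141.0], 278, [0.6454, 0.1364], [53.0, 61.0], 85.7)
top ([291.0, 148.0], 408, [0.6221, 0.0736], [99.0, 50.0], 1.4)
top ([311.0, 149.0], 408, [0.6198, 0.017], [52.0, 101.0], 82.1)
top ([342.0, 160.0], 647, [0.609, -0.0473], [181.0, 129.0], 86.2)
top ([454.0, 206.0], 385, [0.4497, -0.4287], [37.0, 176.0], 88.7)
top ([409.0, 207.0], 509, [0.4475, -0.2929], [80.0, 70.0], 80.3)
top ([20.0, 309.0], 207, [0.1205, 0.8715], [43.0, 40.0], 1.1)
```

View pics/s7.png

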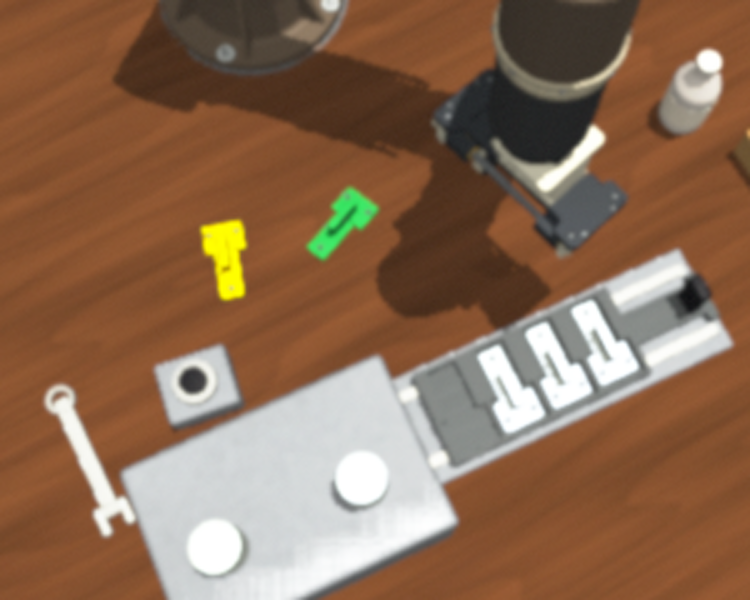

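All three brackets are seated in pockets 1 to 3, at crop (510,390), (558,365) and (605,342), with their heads at the far end. None is left on the bench. Now to grip the handle.

Request:
carry_out(commands=[0.7, 0.55, 0, -0.75, -1, 0.7, 0.55, 0, -0.75, -1, 0.7, 0.55, 0, -0.75, -1, 0.7, 0.55, 0, -0.75, -1, 0.7, 0.55, 0, -0.75, -1, 0.7, 0.55, 0, -0.75, -1, 0, 0, 0, 0, -1, 0, 0, 0, 0, -1])

```text
time_s: 35.25
tcp_pos: [0.6284, 0.2418, 0.1588]
eef_rot: [179.9, -0.1, -93.8]
contact_force: [-0.5, -0.1, -0.6]
gripper_width: 0.0877
```

Request:
carry_out(commands=[0.01, 0.02, -0.7, 0, -1, 0, 0, -0.7, 0, -1, 0, 0, -0.65, 0, -1, 0, 0, 0, 0, 0, 0, 0, 0, 0, 1, 0, 0, 0, 0, 1, 0, 0, 0, 0, 1, 0, 0, 0, 0, 1], grip_force=40)

```text
time_s: 36.05
tcp_pos: [0.6293, 0.2428, 0.0793]
eef_rot: [-179.9, 0.1, -93.9]
contact_force: [-0.1, 0.4, 0.8]
gripper_width: 0.0532
```

Request:
carry_out(commands=[0, 0, 0, 0, 1, 0, 0, 0, 0, 1, 0, 0, 0, 0, 1, 0, 0, 0, 0, 1])

```text
time_s: 36.45
tcp_pos: [0.6298, 0.2424, 0.0781]
eef_rot: [-179.9, 0.0, -93.9]
contact_force: [4.4, -1.3, -0.6]
gripper_width: 0.03
```

Request:
carry_out(commands=[-0.02, -0.3, 0, 0, 1, -0.035, -0.5, 0, 0, 1, -0.035, -0.5, 0, 0, 1, -0.035, -0.5, 0, 0, 1, -0.035, -0.5, 0, 0, 1, -0.035, -0.5, 0, 0, 1, -0.035, -0.5, 0, 0, 1, -0.035, -0.5, 0, 0, 1])

```text
time_s: 37.25
tcp_pos: [0.619, 0.0903, 0.0781]
eef_rot: [-179.9, 0.1, -93.9]
contact_force: [4.7, 4.3, -2.8]
gripper_width: 0.0298
```

Request:
carry_out(commands=[-0.035, -0.5, 0, 0, 1, -0.035, -0.5, 0, 0, 1, -0.035, -0.5, 0, 0, 1, -0.035, -0.5, 0, 0, 1, -0.035, -0.5, 0, 0, 1, -0.03, -0.4, 0, 0, 1, -0.02, -0.3, 0, 0, 1, 0, 0, 0, 0, 1])

```text
time_s: 38.05
tcp_pos: [0.6096, -0.0395, 0.0781]
eef_rot: [-179.9, -0.0, -94.0]
contact_force: [4.0, -3.1, -1.8]
gripper_width: 0.0296
```

Request:
carry_out(commands=[-0.01, -0.15, 0, 0, 1, 0, -0.1, 0, 0, 1, 0, 0, 0, 0, 1])

```text
time_s: 38.35
tcp_pos: [0.6091, -0.047, 0.0781]
eef_rot: [-180.0, 0.1, -93.9]
contact_force: [3.3, 5.3, -0.8]
gripper_width: 0.0297
```

Request:
carry_out(commands=[0, -0.1, 0, 0, 1, 0, 0, 0, 0, 1, 0, 0, 0, 0, 1])

```text
time_s: 38.65
tcp_pos: [0.6091, -0.0473, 0.0781]
eef_rot: [-179.9, 0.3, -93.9]
contact_force: [-1.5, 25.1, 2.8]
gripper_width: 0.0298
```

Request:
carry_out(commands=[0, 0, 0, 0, 0.2, 0, 0, 0, 0, -1, 0, 0, 0, 0, -1, 0, 0, 0, 0, -1, 0, 0, 0.5, 0, -1, 0, 0, 1, 0, -1, 0, 0, 1, 0, -1, -0.7, 0, 0.5, 0, 0])

```text
time_s: 39.45
tcp_pos: [0.5838, -0.0521, 0.2011]
eef_rot: [-179.7, -0.0, -93.9]
contact_force: [-0.5, 0.5, -0.3]
gripper_width: 0.0775
```

```bash
python3 - <<'E'
from h import *
s=telemetry.get_state();print(s['tcp_pos'],s['eef_rot'],s['contact_force'])
R=[]
for n in('top','scene'):
    c=cap(n);f=c['frame'].astype(int)
    x,y=proj(c,[.4425,-.291,.045])[0].astype(int);w=14
    m=(f[y-w:y+w,x-w:x+w].max(2)<90).astype(np.uint8)
    k,l,st,ce=cv2.connectedComponentsWithStats(m)
    for i in range(1,k):
        if st[i,4]>10:
            p=ce[i]+[x-w,y-w];print(n,st[i],p,[(z,ray(c,p,z)[0,:2].round(4).tolist()) for z in(.04,.045,.05,.055,.06)])
c=cap('scene');f=c['frame'].astype(int)
for P in ([.6274,.2433,.088],[.607,-.046,.088]):
    x,y=proj(c,P)[0].astype(int);print(P,f[y-4:y+5,x-4:x+5].min())
E
```

```text
[ 0.58377227 -0.05208649  0.20108126] [-1.79736654e+02 -2.60492732e-02 -9.39258188e+01] [-0.48815528  0.46899328 -0.31085791]
top [ 9 10  9  8 58] [411.22413793 206.62068966] [(0.04, [0.446, -0.2887]), (0.045, [0.4456, -0.2875]), (0.05, [0.4451, -0.2862]), (0.055, [0.4447, -0.2849]), (0.06, [0.4442, -0.2837])]
scene [11 10 10  9 65] [226.69230769 231.95384615] [(0.04, [0.442, -0.2885]), (0.045, [0.4435, -0.288]), (0.05, [0.445, -0.2876]), (0.055, [0.4465, -0.2871]), (0.06, [0.448, -0.2866])]
[0.6274, 0.2433, 0.088] 50
[0.607, -0.046, 0.088] 56
```

Request:
carry_out(commands=[-0.87, 0, 0, 1, 1, -0.87, 0, 0, 1, 1, -0.87, 0, 0, 1, 1, -0.87, 0, 0, 1, 1, 0, -0.73, 0, 1, 1, 0, -0.73, 0, 1, 1, 0, -0.73, 0, 1, 1, 0, -0.73, 0, 1, 1])

```text
time_s: 40.4
tcp_pos: [0.4412, -0.1696, 0.197]
eef_rot: [179.9, 0.0, -61.8]
contact_force: [1.2, 0.1, 0.5]
gripper_width: 0.0049
```

Request:
carry_out(commands=[0, -0.73, 0, 1, 1, 0, -0.73, 0, 1, 1, 0, -0.73, 0, 1, 1, 0, -0.76, 0, 1, 1, 0, 0, 0, 1, 1, 0, 0, 0, 1, 1, 0, 0, 0, 1, 1, 0, 0, 0, 1, 1])

```text
time_s: 41.2
tcp_pos: [0.4411, -0.2867, 0.1964]
eef_rot: [180.0, 0.1, -29.8]
contact_force: [1.2, -0.3, 1.1]
gripper_width: 0.0001
```

Request:
carry_out(commands=[0, 0, -0.3, 1, 1, 0, 0, -0.5, 1, 1, 0, 0, -0.5, 1, 1, 0, 0, -0.3, 1, 1, 0, 0, 0, 1, 1, 0, 0, 0, 1, 1, 0, 0, 0, 0, 1, 0, 0, 0, 0, 1])

```text
time_s: 42.0
tcp_pos: [0.4413, -0.2865, 0.1331]
eef_rot: [-180.0, 0.1, -6.1]
contact_force: [0.1, -0.0, 0.3]
gripper_width: 0.0005
```

```bash
python3 - <<'E'
from h import *
s=telemetry.get_state();print(s['tcp_pos'],s['eef_rot'],s['gripper_width'])
A=[]
for n in('scene','top'):
    c=cap(n,n+'8.png')
    x,y=((170,150),(220,90))[n=='top'];A.append(cv2.resize(c['frame'][y:y+190,x:x+240,::-1],(400,317)[:2],interpolation=cv2.INTER_CUBIC))
cv2.imwrite('pics/f8.png',np.hstack(A))
E
```

```text
[ 0.44126881 -0.28652246  0.13307426] [-1.79990849e+02  8.37661630e-02 -6.06780145e+00] 0.0005041272159566556
```

View pics/f8.png

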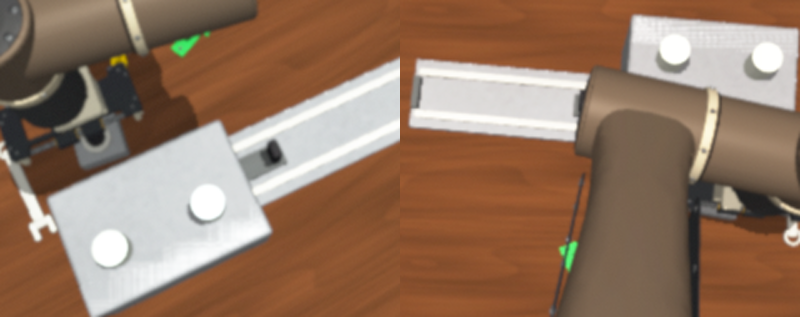

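The carriage is home, with only the handle arm showing at (270,153), and the gripper is over the button. Pressing now.

Request:
carry_out(commands=[0.1, 0, -0.5, 0.5, 1, 0, 0, -0.5, 0, 1, 0, 0, -0.3, 0, 1, 0, 0, 0, 0, 1])

```text
time_s: 42.5
tcp_pos: [0.445, -0.2862, 0.0808]
eef_rot: [-180.0, 0.1, -4.0]
contact_force: [-2.1, 1.8, 4.2]
gripper_width: 0.0007
```

Request:
carry_out(commands=[0, 0, -0.15, 0, 1, 0, 0, 0, 0, 1])

```text
time_s: 42.7
tcp_pos: [0.4455, -0.2865, 0.0781]
eef_rot: [180.0, 0.0, -3.9]
contact_force: [-5.0, 3.7, 15.6]
gripper_width: 0.0005
```

Request:
carry_out(commands=[0, 0, -0.1, 0, 1, 0, 0, 0, 0, 1])

```text
time_s: 42.9
tcp_pos: [0.4457, -0.2866, 0.0774]
eef_rot: [179.9, -0.1, -3.8]
contact_force: [-15.5, 12.5, 51.4]
gripper_width: 0.0002
```

Request:
carry_out(commands=[0, 0, 0.2, 0, 1, 0, 0, 0.15, 0, 1, 0, 0, 0, 0, 1])

```text
time_s: 43.2
tcp_pos: [0.4465, -0.2867, 0.0874]
eef_rot: [180.0, -0.2, -3.9]
contact_force: [0.6, 0.3, -0.0]
gripper_width: 0.0003
```

Request:
carry_out(commands=[0, 0, -0.05, 0, 1, 0, 0, 0, 0, 1])

```text
time_s: 43.4
tcp_pos: [0.4458, -0.2864, 0.0835]
eef_rot: [180.0, -0.0, -3.9]
contact_force: [1.2, 0.6, 1.0]
gripper_width: 0.0005
```

Request:
carry_out(commands=[0, 0, -0.05, 0, 1, 0, 0, 0, 0, 1])

```text
time_s: 43.6
tcp_pos: [0.4458, -0.2864, 0.0816]
eef_rot: [180.0, 0.0, -3.9]
contact_force: [1.2, 0.8, 3.0]
gripper_width: 0.0004
```

Request:
carry_out(commands=[0, 0, -0.05, 0, 1, 0, 0, 0, 0, 1])

```text
time_s: 43.8
tcp_pos: [0.4458, -0.2865, 0.0798]
eef_rot: [180.0, -0.0, -3.9]
contact_force: [1.4, 1.1, 4.2]
gripper_width: 0.0006
```

Request:
carry_out(commands=[0, 0, -0.05, 0, 1, 0, 0, 0, 0, 1])

```text
time_s: 44.0
tcp_pos: [0.4458, -0.2864, 0.0783]
eef_rot: [180.0, -0.0, -3.9]
contact_force: [0.4, 1.1, 6.9]
gripper_width: 0.0002
```

Request:
carry_out(commands=[0, 0, -0.05, 0, 1, 0, 0, 0, 0, 1])

```text
time_s: 44.2
tcp_pos: [0.4459, -0.2865, 0.0779]
eef_rot: [180.0, -0.1, -3.9]
contact_force: [-4.5, 6.1, 24.0]
gripper_width: 0.0002
```

The force rises like a spring from z≈0.084 and reaches a hard stop at 0.078. That is the full 6 mm at about 5 N, so the button was fully pressed. Retreating.

Request:
carry_out(commands=[0, 0, 0.5, 0, 1, 0, 0, 1, 0, 1, 0, 0, 1, 0, 0, 0, 0, 1, 0, -1, -0.3, 0, 0.5, 0, -1, -0.3, 0, 0, 0, -1, 0, 0, 0, 0, -1, 0, 0, 0, 0, -1])

```text
time_s: 45.0
tcp_pos: [0.4207, -0.2861, 0.2348]
eef_rot: [-180.0, 0.1, -4.0]
contact_force: [0.4, -0.5, -0.3]
gripper_width: 0.0429
```

```bash
python3 - <<'E'
from h import *
s=telemetry.get_state();print(s['tcp_pos'],s['contact_force'],s['gripper_width'],s['time_s'])
for n in('scene','top'):
    c=cap(n,n+'9.png')
    for b in brackets(c): print(n,b)
c=cap('scene');f=c['frame'].astype(int);x,y=proj(c,[.6095,-.047,.088])[0].astype(int);w=16
m=(f[y-w:y+w,x-w:x+w].max(2)<60);ys,xs=np.nonzero(m);P=ray(c,[xs.mean()+x-w,ys.mean()+y-w],.07)[0];print('handle',P,m.sum())
r.close_job()
E
```

```text
[ 0.42074292 -0.28613376  0.2347713 ] [ 0.43405571 -0.5464034  -0.32804093] 0.04293163034006031 45.0
scene ([224.0, 104.0], 185, [0.0544, -0.1219], [19.0, 131.0], 79.8)
scene ([430.0, 112.0], 267, [0.389, 0.4296], [54.0, 77.0], 51.6)
scene ([207.0, 185.0], 175, [0.2583, -0.2762], [40.0, 118.0], 70.1)
top ([178.0, 211.0], 250, [0.4225, 0.4163], [56.0, 59.0], 28.2)
top ([432.0, 217.0], 123, [0.423, -0.3635], [34.0, 44.0], 83.9)
top ([20.0, 309.0], 209, [0.1205, 0.8715], [43.0, 40.0], 1.1)
handle [ 0.61598421 -0.05081245  0.07      ] 47
the job is handed in; nothing more can be done
```

I slid the carriage to its loading stop and laid all three brackets on the bench in pockets 1, 2 and 3, wide heads in the wide ends and ribs up. I then slid the carriage back home, pressed the start button and retreated with the gripper clear. The job was handed in at 45 s, and only three brackets were there.

- **Brackets:** the picture taken before sliding home showed all three seated, and no bracket left on the bench.
- **Carriage:** it met both end stops, with a measured travel of about 290 mm. The last camera reading put the handle about 7 mm from where it was gripped, but that reading is rough, so I trusted the stop contact.
- **Button:** the force built like a spring over about 6 mm to a hard stop, so it went fully down. I pressed it twice, the second time to confirm the travel, both with the carriage home.
- **Press force:** the first press peaked at 51 N measured at the wrist. It went through the fingertips and was under the 120 N wrist limit, but above the 40 N that applies to the arm or gripper body.
- **Bystanders:** I never touched the bottle, carton or wrench on purpose. The bottle read unmoved at the end. The carton and wrench were not re-measured, but the wrench read unmoved in the last clear view, before the carriage went home.

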